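# Slide the battery home into its bay in the workshop rack

## Task

A small motorcycle battery has been left on the bench mat in front of the one free bay of the battery rack. With the fingertips, push it low, in the lower half of the face turned away from the rack, so that it slides over the mat without tipping or being lifted, squarely into the free bay until its back is flat against the stop rail; then back away from it. Keep off its upper half with the lid and terminals, and leave the stored batteries, the socket and the spray can where they stand.

Things in the scene. Friction and masses are not known exactly. Their poses are not given: they have to be found in the camera images.
- battery: Battery to push: black upright block, 75 mm deep (x), 135 wide (y), 133 tall: plain case up to 94 mm, dark grey lid above it with two metal terminal blocks near the front. Origin: centre of the underside, on the bench (z = 0). x points from its front face to its back, towards the rack. Starts facing the free bay, 115 to 155 mm short of home, up to 18 mm to a side, turned up to 0.15 rad.
- battery_front (a point): Centre of the lower edge of the battery's front face: 37.5 mm before its origin along its x, at bench height. This flat upright face, turned away from the rack, is where to push, low down (the case is plain from 0 to 66 mm). The battery weighs 2.3 to 2.9 kg, evenly spread; friction on the mat is about 0.6 (0.51 to 0.69): sliding takes 11 to 20 N; a push in the upper half can tip it.
- battery_top: The upper half of that battery, fixed to it: everything above 66 mm height, 75 x 135 mm: the last 28 mm of the black case, the 26 mm dark grey lid, and two terminal blocks (16 x 14 mm, up to 67 mm above this origin). Origin: 66 mm above the battery's origin; same axes. Not to be touched by fingers, hand or arm.
- free_bay: The free bay, seen as a black ribbed rubber pad 72 x 150 mm, flush with the bench. Origin: pad centre on the bench, where the battery's origin lies when home; x points into the bay, the stop rail's face is 37.5 mm ahead. Dividers are 163 mm apart (14 mm play each side of the battery) and reach 45 mm out from the stop face: the front 30 mm of a battery at home is clear of them.
- rack: Battery rack, fixed at a changing place: dark steel stop rail 505 mm long, 42 high, and four dividers 4 mm thick, 42 high, at 167 mm pitch make three bays; behind the rail three blue charger boxes 54 mm high. Origin: on the bench, centre of the middle bay; x points into the bays, to the robot's left within 0.10 rad; y along the rail, towards the robot. The middle or the near bay is free.
- stored_a: A stored battery of the same kind and size, loose in the middle or the near bay. Origin: centre of the underside. Leave it alone.
- stored_b: The second stored battery, of the same kind and size, loose in the far bay. Origin: centre of the underside. Leave it alone.
- socket: A steel impact socket standing on the mat beside the battery's way, 34 mm across and 52 mm high, loose. Origin: centre of the underside. Leave it alone.
- spray_can: A dark spray can with a blue band standing upright behind the rack, 65 mm across and 190 mm tall, loose. Origin: centre of the underside. Leave it alone.
Mind the look-alikes: they are no part of the job. What is shaped like the battery but orange or yellow is not meant.

How it is judged (in metres and radians):
At the end, for the whole second after the job is handed in: The battery stands upright and at rest on the bench in the free bay, its origin within 4 mm of home along the bay and within 16 mm across it, turned less than 0.04 rad from the bay; the stored batteries, the socket and the spray can are within 10 mm of where they started (x of battery in the frame of free_bay between -0.004 and 0.004 m and y of battery in the frame of free_bay between -0.016 and 0.016 m and angle between the x axis of battery and the x axis of free_bay, either way round below 0.04 rad and angle between battery's own z axis and vertical below 0.03 rad and height (world z) of battery below 0.004 m and linear speed of battery below 0.01 m/s and distance of each of stored_a, stored_b, socket, spray_can from where it was at the start of the episode below 0.01 m); the robot touches nothing.
It fails at once if the battery is tipped by more than 0.12 rad (angle between battery's own z axis and vertical above 0.12 rad).
It fails at once if the battery is lifted more than 10 mm off the bench (height (world z) of battery above 0.01 m).
It fails at once if the battery is touched in its upper half (case above 66 mm, lid, terminals) (contact force between anything else and battery_top above 1 N).
It fails at once if a stored battery is shifted by more than 10 mm (distance of any of stored_a, stored_b from where it was at the start of the episode above 0.01 m).
It fails at once if the socket or the spray can is shifted by more than 10 mm (distance of any of socket, spray_can from where it was at the start of the episode above 0.01 m).
It also fails if it takes over 42 s, if anything falls off the work surface, if the arm or the gripper's body presses on something with over 40 N, if the wrist force passes 120 N, or if a joint passes its speed limit or range.

## Robot

A 6-joint arm with a two-finger parallel gripper is mounted at the origin on the work surface. World frame = base frame: x ahead of the robot, y to its left, z up, the work surface at z = 0. Lengths are in mm, angles in rad, forces in N, time in s.
With the tool pointing down it reaches from about 300 to 750 mm from the base axis. Payload 8.5 kg.
Tool frame: the origin (TCP) lies at the very end of the fingers, on their centre line; the grasp point (between the pads) lies 19 mm behind it (robot.grip_depth is the distance from the TCP to the grasp point, in mm); z points along the fingers, y is the line along which they close (so a half turn about z gives the same grasp; the last joint's range is limited). The gripper opens to 88 mm and grips with 3 to 60 N. Pads are 18 mm wide; open, the fingers measure 123 mm over their backs; the gripper's body (75 mm by 187 mm) begins 45 mm behind the grasp point.
Start: joints at [0.984, 0.381, 1.297, -0, 1.464, -0.215], TCP at [199.801, 512.406, 238.748] pointing down, gripper open.
Joint ranges: [-3.11, 3.11], [-0.89, 2.33], [0.22, 2.48], [-1.42, 4.56], [0.17, 2.85], [-2.88, 2.88]. Speed limits (rad/s): [2.39, 2.39, 3.14, 3.14, 3.14, 3.14].

## Interface

Orientations are given as a rotation vector (axis times angle).
In Python, from cell import robot, imaging, finish_job gives the robot as it stands.
- The arm moves only by the shell command python3 -m jog 'ROWS' [FORCE]. ROWS is JSON, a list of rows, each a list of 3 entries, a list of its own where there are three numbers: the shift along the world's x, y, z in mm, then the turn, a rotation vector about the world's x, y, z in rad, then the finger opening in mm, from 0 to 88.1. In form: [[[dx, dy, dz], [wx, wy, wz], claw], ...]. A call has 1 to 8 rows; each row shifts and turns the commanded pose from where the row before left it; what a row does not reach is not made up. A row lasts 1/12 s, in which the tool goes at most 41.7 mm and 7.16 degrees, less where a joint would pass 70% of its speed; a pose out of reach is approached as far as the arm can. A call with a gripper value outside its range is refused whole. The fingers move at their own pace and stop on an object; FORCE is the grip in N (left out, the last holds). Time passes only in rows, so rows that do not move let the fingers close. It gives the time, the measured TCP pose, the force, the opening and the grip force at its end, in the units of the state.
- robot.observe(): the state, without advancing time (a new reading comes with each control period).
- imaging.read_camera(name): name is "scene" or "top" or "wrist"; returns a dict with "frame" (400x640x3 uint8, blue, green, red), "camera_matrix" (3x3 intrinsics, pixels), "R" (3x3) and "t" (3): a world point X has camera coordinates R X + t; the wrist camera has in their place "tool_from_camera" (4x4, takes a point from camera to tool coordinates, whose origin is the TCP and whose axes are the flange's). Camera axes: x right, y down, z forward; pixel columns grow to the right and rows downward; lengths in mm; the calibration is good to about 2 mm. A picture is of the moment at which its call begins: read the wrist's pose just before it. There is no depth.
- finish_job(): hands the job in; it is judged then, once.
The state is a dict: "time_s": time; "qpos": joint angles; "qd": joint speeds; "effort": joint torques, N m; "eef_pos": TCP position; "ee_rot": TCP orientation; "force": force on the tool from outside, world axes, zero at the start; "wrist_torque": the same for the moment, N m; "gripper_width": finger opening in mm; "finger_force": force on a finger pad.
Only numpy, scipy, OpenCV 4.12 (cv2) and the standard library are available. Lean on these libraries where they do the work, as an engineer would, in place of code of your own. Each camera call takes 0.05 s, during which the arm holds its last target. There are 200 camera calls.

## Working session

There is one attempt and no reset: what is moved stays moved. The work goes in short steps, Python scripts to look and compute and a shell command to move; the robot and the scene stay as the last step left them, time stands still between calls to the robot, and variables do not carry over. Pictures are saved under pics/ and viewed, at most 10 in all, crops included, and the job is handed in when it is done.

```bash
mkdir -p pics; cat > h.py <<'E'
import numpy as np, cv2
from cell import robot, imaging
def ray(c,u,v,z):
    K,R,t=map(np.array,(c["camera_matrix"],c["R"],c["t"])); t=t.ravel()
    d=R.T@np.linalg.inv(K)@[u,v,1]; o=-R.T@t
    return o+d*(z-o[2])/d[2]
def proj(c,X):
    K,R,t=map(np.array,(c["camera_matrix"],c["R"],c["t"])); p=K@(R@np.array(X)+t.ravel()); return p[:2]/p[2]
E
python3 - <<'E'
from h import *
for n in("top","scene"):
    c=imaging.read_camera(n); cv2.imwrite(f"pics/{n}0.png",c["frame"]); np.save(f"{n}0.npy",c,allow_pickle=True)
    print(n,-np.array(c["R"]).T@np.array(c["t"]).ravel(), c["camera_matrix"])
E
```

```text
top [569.0716998  114.69965139 897.44912796] [[365.85561611   0.         317.30444041]
 [  0.         365.85561611 196.75201503]
 [  0.           0.           1.        ]]
scene [1231.20140606  -86.13350191 1018.94921705] [[468.9254365    0.         316.27871572]
 [  0.         468.9254365  196.49014007]
 [  0.           0.           1.        ]]
```

View pics/top0.png

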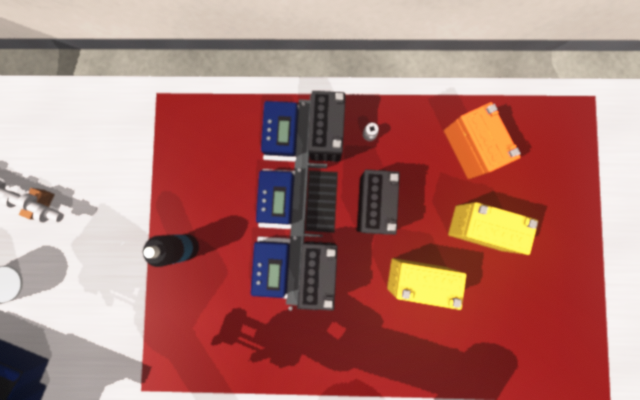

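View pics/scene0.png

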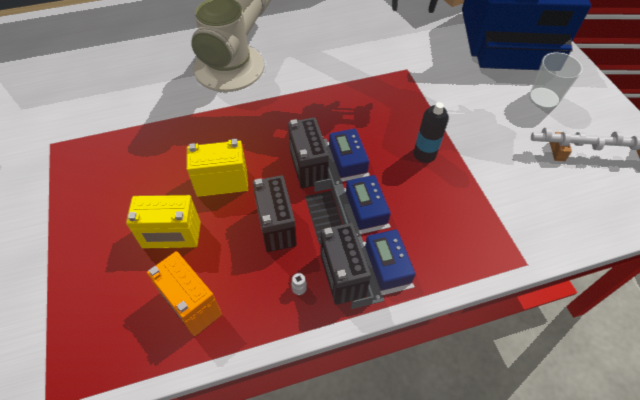

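The top view shows the black battery at about (379,202), in front of the empty middle bay with its ribbed pad at (321,200). There are five battery-shaped candidates:
- The stored black batteries at (327,120) and (318,275), which are already in bays.
- The yellow ones at (427,284) and (495,228), and the orange one at (483,140). Their colour rules them out.

Only (379,202) is black and standing loose on the mat facing the free bay. The socket is at (371,131) and the can at (170,250). I'll confirm with an enlarged crop.

```bash
python3 - <<'E'
from h import *
c=np.load("top0.npy",allow_pickle=True).item(); f=c["frame"]
cv2.imwrite("pics/crop0.png",cv2.resize(f[145:245,285:415],None,fx=6,fy=6,interpolation=cv2.INTER_CUBIC))
s=np.load("scene0.npy",allow_pickle=True).item()
cv2.imwrite("pics/crop1.png",cv2.resize(s["frame"][160:310,240:400],None,fx=4,fy=4,interpolation=cv2.INTER_CUBIC))
print(proj(c,[200,512,238]),proj(s,[200,512,238]),proj(s,[0,0,0]))
E
```

```text
[ 93.55329073 436.50561089] [412.26943606   9.68905967] [228.90910198  67.00730188]
```

View pics/crop0.png

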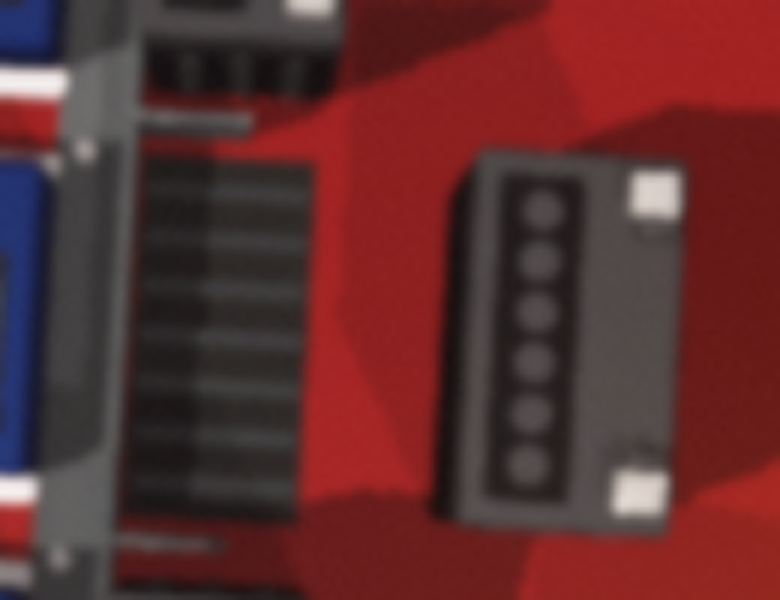

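View pics/crop1.png

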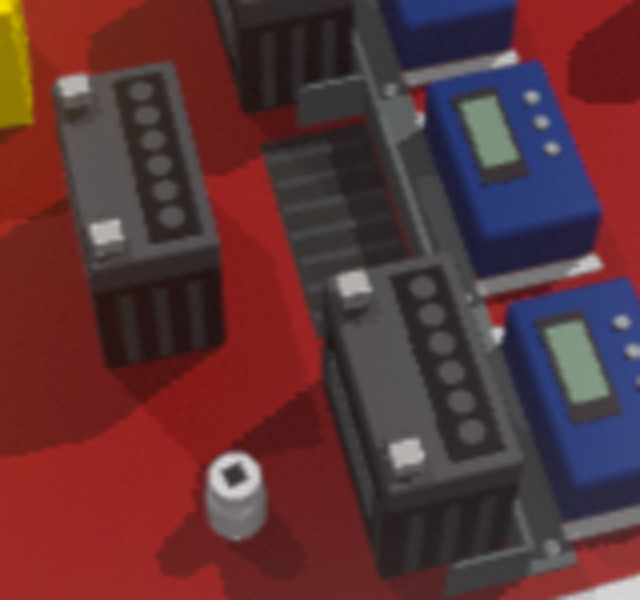

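The crops confirm it: the battery's lid corners in the top crop are (485,150), (687,165), (668,535) and (455,520), and it is black with its terminals at the front. The empty ribbed pad has corners (147,160), (315,163), (297,520) and (125,512), and the bay in front of it is clear. Next I convert these to positions.

```bash
cat >> h.py <<'E'
def fit(P,order=None):
    P=np.array(P)[:,:2]; # corners: back-far, front-far, front-near, back-near
    x=(P[0]+P[3]-P[1]-P[2])/2; y=(P[2]+P[3]-P[0]-P[1])/2
    return P.mean(0),np.linalg.norm(x),np.linalg.norm(y),np.arctan2(x[1],x[0]),np.arctan2(-y[0],y[1]) if 0 else np.arctan2(y[1],y[0])+np.pi/2 
E
python3 - <<'E'
from h import *
np.set_printoptions(suppress=True,precision=3)
c=np.load("top0.npy",allow_pickle=True).item()
g=lambda P,z:[ray(c,(x+.5)/6-.5+285,(y+.5)/6-.5+145,z) for x,y in P]
b=fit(g([(485,150),(687,165),(668,535),(455,520)],120)); p=fit(g([(147,160),(315,163),(297,520),(125,512)],0))
print("bat",b,"\npad",p)
a=p[4]+np.pi
print("stop edges top z42", [ray(c,(x+.5)/6-.5+285,(y+.5)/6-.5+145,42) for x,y in [(138,45),(105,590)]])
print("divider far/near", g([(195,120),(165,542)],42))
s=np.load("scene0.npy",allow_pickle=True).item()
print("scene lid corners",[ray(s,(x+.5)/4-.5+240,(y+.5)/4-.5+160,120) for x,y in [(175,65),(57,82),(97,280),(217,245)]])
print("socket", ray(c,371.5,128.5,52), "stored_b term-side", ray(c,344,92,120))
st=robot.observe(); print(st)
E
```

```text
bat (array([624.596,  -1.627]), np.float64(73.27415663384596), np.float64(131.6015484091304), np.float64(1.511746670289236), np.float64(4.6476615287441)) 
pad (array([632.709, 124.469]), np.float64(69.70341626224757), np.float64(145.86229276423452), np.float64(1.5521136227636083), np.float64(4.670253535235215))
stop edges top z42 [array([745.22, 158.45,  42.  ]), array([531.101, 167.559,  42.   ])]
divider far/near [array([715.516, 135.462,  42.   ]), array([549.959, 144.605,  42.   ])]
scene lid corners [array([565.718,  39.63 , 120.   ]), array([557.597, -30.645, 120.   ]), array([696.873, -39.553, 120.   ]), array([694.333,  30.013, 120.   ])]
socket [800.881   8.722  52.   ] stored_b term-side [862.793  77.274 120.   ]
{'time_s': 0.1, 'qpos': array([ 0.984,  0.381,  1.298,  0.   ,  1.464, -0.215]), 'qd': array([ 0.001, -0.003, -0.003,  0.   ,  0.   ,  0.002]), 'effort': array([  0.003, -43.864, -22.491,   0.071,   0.034,  -0.   ]), 'eef_pos': array([199.671, 512.235, 238.231]), 'ee_rot': array([-0.581, -3.087,  0.002]), 'force': array([ 0.599,  0.328, -0.705]), 'wrist_torque': array([-0.008,  0.023, -0.021]), 'finger_force': 0.0, 'gripper_width': 88.14956639783827}
```

Battery: about (625,-2), yaw 1.508. Home: about (633,124.5), bay yaw 1.527. The rail, dividers and pad agree, and the distance of 126 mm and offset of 3 mm fit the spec.

I'll tilt the tool about 0.61 rad so the hand stays behind the battery's upper half, and straddle the face with the fingers open. First comes the transit.

```bash
python3 -m jog '[[[21,-28,5],[0,0,-0.104],88],[[21,-28,5],[0,0,-0.104],88],[[21,-28,5],[0,0,-0.104],88],[[21,-28,5],[0,0,-0.104],88],[[21,-28,5],[0,0,-0.104],88],[[21,-28,5],[0,0,-0.104],88],[[21,-28,5],[0,0,-0.104],88],[[21,-28,5],[0,0,-0.104],88]]'
python3 -m jog '[[[21,-28,0],[0,0,-0.104],88],[[21,-28,0],[0,0,-0.104],88],[[21,-28,0],[0,0,-0.104],88],[[21,-28,0],[0,0,-0.1],88],[[21,-28,0],[0,0,0],88],[[21,-28,0],[0,0,0],88],[[21,-28,0],[0,0,0],88],[[21,-28,0],[0,0,0],88]]'
python3 -m jog '[[[21,-28,0],[0.1,-0.004,0],88],[[21,-28,0],[0.1,-0.004,0],88],[[21,-28,0],[0.1,-0.004,0],88],[[21,-28,0],[0.1,-0.004,0],88],[[0,0,0],[0.1,-0.004,0],88],[[0,0,0],[0.11,-0.005,0],88],[[0,0,0],[0,0,0],88],[[0,0,0],[0,0,0],88]]'
python3 - <<'E'
from h import *
from scipy.spatial.transform import Rotation as R
s=robot.observe(); m=R.from_rotvec(s["ee_rot"]).as_matrix(); print(s["eef_pos"],m.round(3),s["qpos"],s["time_s"])
E
```

```text
time_s: 0.77
eef_pos: [368.3, 286.8, 278.8]
ee_rot: [-1.785, -2.585, 0.001]
force: [0.3, -0.0, -0.6]
gripper_width: 88.3
finger_force: 0.0
time_s: 1.43
eef_pos: [536.5, 62.8, 278.5]
ee_rot: [-2.271, -2.17, 0.001]
force: [0.1, 0.2, 0.4]
gripper_width: 87.9
finger_force: 0.0
time_s: 2.1
eef_pos: [619.7, -48.5, 277.7]
ee_rot: [-1.921, -1.833, -0.599]
force: [-0.8, 0.5, -0.6]
gripper_width: 87.9
finger_force: 0.0
[619.68362786 -48.49312914 277.65724344] [[ 0.04   0.999  0.022]
 [ 0.82  -0.046  0.571]
 [ 0.572 -0.004 -0.821]] [-0.48577     0.55268936  1.02206805  0.56050838  1.81681791 -0.36864494] 2.1
```

```bash
python3 -m jog '[[[5,-12,-30],[0,0,0],88],[[0,0,-35],[0,0,0],88],[[0,0,-35],[0,0,0],88],[[0,0,-35],[0,0,0],88],[[0,0,-35],[0,0,0],88],[[0,0,-30],[0,0,0],88],[[0,0,0],[0,0,0],88],[[0,0,0],[0,0,0],88]]'
python3 - <<'E'
from h import *
s=imaging.read_camera("scene")["frame"]; t=imaging.read_camera("top")["frame"]
cv2.imwrite("pics/a.png",np.hstack([cv2.resize(s[80:330,130:430],(480,400)),cv2.resize(t[80:320,290:470],(300,400))]))
E
```

```text
time_s: 2.77
eef_pos: [624.8, -58.4, 79.3]
ee_rot: [-1.917, -1.836, -0.599]
force: [0.4, -0.7, 0.3]
gripper_width: 88.1
finger_force: 0.0
```

View pics/a.png

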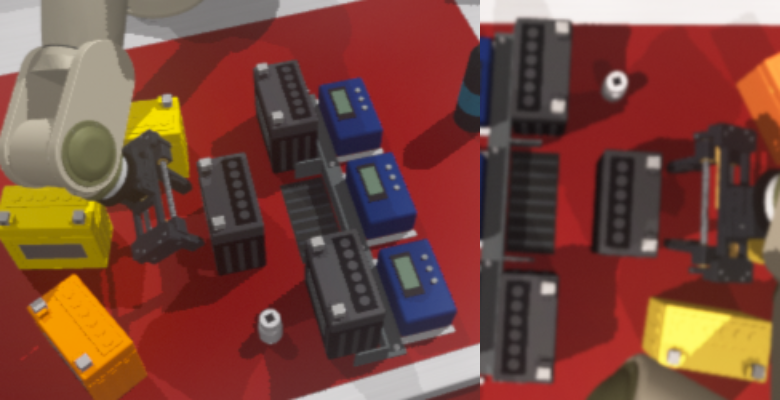

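The picture shows the fingers spread in front of the battery's face with a gap. The hand is clear of the yellow and orange look-alikes and the socket. Next I lower and approach slowly.

```bash
python3 -m jog '[[[0,0,-18],[0,0,0],88],[[0,0,-18],[0,0,0],88],[[0,0,-17],[0,0,0],88],[[0,0,0],[0,0,0],88],[[0,0,0],[0,0,0],88]]'
python3 -m jog '[[[0,3,0],[0,0,0],88],[[0,3,0],[0,0,0],88],[[0,3,0],[0,0,0],88],[[0,3,0],[0,0,0],88],[[0,0,0],[0,0,0],88]]'
python3 -m jog '[[[0.2,3,0],[0,0,0],88],[[0.2,3,0],[0,0,0],88],[[0.2,3,0],[0,0,0],88],[[0.2,3,0],[0,0,0],88],[[0,0,0],[0,0,0],88]]'
```

```text
time_s: 3.28
eef_pos: [625.4, -59.7, 27.4]
ee_rot: [-1.919, -1.836, -0.603]
force: [-0.1, 0.7, 1.0]
gripper_width: 88.1
finger_force: 0.0
time_s: 3.7
eef_pos: [625.1, -47.3, 26.4]
ee_rot: [-1.919, -1.836, -0.603]
force: [-0.6, -1.4, 1.2]
gripper_width: 88.0
finger_force: 0.7
time_s: 4.12
eef_pos: [626.6, -38.4, 26.3]
ee_rot: [-1.924, -1.838, -0.602]
force: [-1.2, -13.3, 2.6]
gripper_width: 88.1
finger_force: 6.9
```

Contact came where expected, and 13 N is the sliding force. I'll keep pushing along the bay axis.

```bash
for i in 1; do python3 -m jog '[[[0.2,4,0],[0,0,0],88],[[0.2,4,0],[0,0,0],88],[[0.2,4,0],[0,0,0],88],[[0.2,4,0],[0,0,0],88],[[0.2,4,0],[0,0,0],88],[[0.2,4,0],[0,0,0],88],[[0.2,4,0],[0,0,0],88],[[0.1,4,0],[0,0,0],88]]'; done
python3 -m jog '[[[0.2,4,0],[0,0,0],88],[[0.2,4,0],[0,0,0],88],[[0.2,4,0],[0,0,0],88],[[0.2,4,0],[0,0,0],88],[[0.2,4,0],[0,0,0],88],[[0.2,4,0],[0,0,0],88],[[0.2,4,0],[0,0,0],88],[[0.1,4,0],[0,0,0],88]]'
python3 - <<'E'
from h import *
s=imaging.read_camera("scene")["frame"]; t=imaging.read_camera("top")["frame"]
cv2.imwrite("pics/b.png",np.hstack([cv2.resize(s[130:310,200:400],(444,400)),cv2.resize(t[130:270,280:400],(343,400))]))
E
```

```text
time_s: 4.78
eef_pos: [628.5, -7.0, 26.3]
ee_rot: [-1.925, -1.838, -0.602]
force: [-1.4, -16.9, 4.4]
gripper_width: 87.7
finger_force: 8.7
time_s: 5.45
eef_pos: [630.0, 25.1, 26.3]
ee_rot: [-1.925, -1.838, -0.603]
force: [-1.0, -17.6, 4.9]
gripper_width: 88.0
finger_force: 8.8
```

View pics/b.png

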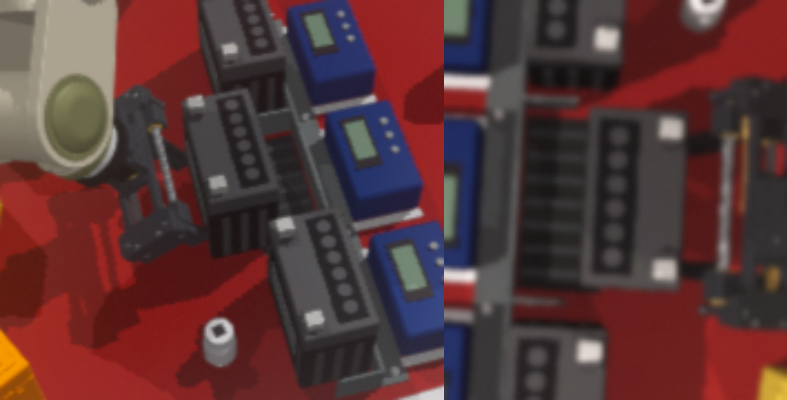

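The battery is upright, square and centred between the dividers (composite y 100 and 300). About 55 mm remains, so I'll slow down near the stop.

```bash
python3 -m jog '[[[0.2,4,0],[0,0,0],88],[[0.2,4,0],[0,0,0],88],[[0.2,4,0],[0,0,0],88],[[0.2,4,0],[0,0,0],88],[[0.2,4,0],[0,0,0],88],[[0.2,4,0],[0,0,0],88],[[0.2,4,0],[0,0,0],88],[[0.1,4,0],[0,0,0],88]]'
python3 -m jog '[[[0.1,2,0],[0,0,0],88],[[0.1,2,0],[0,0,0],88],[[0.1,2,0],[0,0,0],88],[[0.1,2,0],[0,0,0],88],[[0.1,2,0],[0,0,0],88],[[0.1,2,0],[0,0,0],88],[[0,0,0],[0,0,0],88]]'
python3 -m jog '[[[0,1,0],[0,0,0],88],[[0,1,0],[0,0,0],88],[[0,1,0],[0,0,0],88],[[0,0,0],[0,0,0],88]]'
```

```text
time_s: 6.22
eef_pos: [631.6, 57.2, 26.3]
ee_rot: [-1.924, -1.838, -0.603]
force: [-0.1, -17.1, 3.7]
gripper_width: 88.0
finger_force: 8.9
time_s: 6.8
eef_pos: [632.1, 69.6, 26.3]
ee_rot: [-1.924, -1.837, -0.603]
force: [-0.2, -14.5, 4.4]
gripper_width: 88.0
finger_force: 7.6
time_s: 7.13
eef_pos: [632.2, 72.3, 26.3]
ee_rot: [-1.924, -1.837, -0.603]
force: [0.0, -16.4, 5.4]
gripper_width: 88.3
finger_force: 8.2
```

```bash
for k in 1; do python3 -m jog '[[[0,1,0],[0,0,0],88],[[0,1,0],[0,0,0],88],[[0,1,0],[0,0,0],88],[[0,0,0],[0,0,0],88]]'
python3 -m jog '[[[0,1,0],[0,0,0],88],[[0,1,0],[0,0,0],88],[[0,0,0],[0,0,0],88]]'
python3 -m jog '[[[0,1,0],[0,0,0],88],[[0,1,0],[0,0,0],88],[[0,0,0],[0,0,0],88]]'; done
```

```text
time_s: 7.47
eef_pos: [632.2, 75.3, 26.3]
ee_rot: [-1.924, -1.837, -0.603]
force: [0.5, -16.8, 4.3]
gripper_width: 87.8
finger_force: 8.2
time_s: 7.72
eef_pos: [632.3, 77.3, 26.3]
ee_rot: [-1.924, -1.837, -0.603]
force: [-0.3, -16.2, 4.3]
gripper_width: 88.1
finger_force: 8.2
time_s: 7.97
eef_pos: [632.3, 79.2, 26.3]
ee_rot: [-1.924, -1.838, -0.603]
force: [-0.5, -16.4, 3.2]
gripper_width: 88.1
finger_force: 8.2
```

```bash
python3 -m jog '[[[0,1,0],[0,0,0],88],[[0,0,0],[0,0,0],88]]'
python3 -m jog '[[[0,1,0],[0,0,0],88],[[0,0,0],[0,0,0],88]]'
python3 -m jog '[[[0,1,0],[0,0,0],88],[[0,0,0],[0,0,0],88]]'
```

```text
time_s: 8.13
eef_pos: [632.3, 80.2, 26.3]
ee_rot: [-1.924, -1.837, -0.603]
force: [-0.0, -16.6, 4.6]
gripper_width: 87.9
finger_force: 8.3
time_s: 8.3
eef_pos: [632.4, 80.5, 26.3]
ee_rot: [-1.925, -1.838, -0.603]
force: [-1.4, -20.1, 4.7]
gripper_width: 88.1
finger_force: 10.3
time_s: 8.47
eef_pos: [632.5, 80.7, 26.3]
ee_rot: [-1.926, -1.839, -0.602]
force: [-1.2, -25.6, 6.1]
gripper_width: 87.9
finger_force: 12.4
```

The force is rising with TCP y stalled at 80.5, as predicted, so the battery has reached the stop. One more gentle press will seat it flat before I back away.

```bash
python3 -m jog '[[[0,1,0],[0,0,0],88],[[0,1,0],[0,0,0],88],[[0,0,0],[0,0,0],88],[[0,0,0],[0,0,0],88]]'
python3 -m jog '[[[0,-2,0],[0,0,0],88],[[0,-3,0],[0,0,0],88],[[0,-5,0],[0,0,0],88],[[0,-8,0],[0,0,0],88],[[-1,-15,0],[0,0,0],88],[[-1,-15,0],[0,0,0],88],[[-1,-20,0],[0,0,0],88],[[0,0,0],[0,0,0],88]]'
python3 - <<'E'
from h import *
s=imaging.read_camera("scene")["frame"]; c=imaging.read_camera("top");t=c["frame"]; np.save("top1.npy",c,allow_pickle=True)
cv2.imwrite("pics/c.png",np.hstack([cv2.resize(s[130:310,240:400],(355,400)),cv2.resize(t[150:250,285:385],(400,400),interpolation=cv2.INTER_CUBIC)]))
E
```

```text
time_s: 8.8
eef_pos: [632.6, 81.0, 26.3]
ee_rot: [-1.928, -1.841, -0.601]
force: [-3.1, -34.7, 8.9]
gripper_width: 88.0
finger_force: 17.4
time_s: 9.47
eef_pos: [628.0, 15.4, 25.5]
ee_rot: [-1.922, -1.832, -0.603]
force: [0.4, -1.1, 0.7]
gripper_width: 88.2
finger_force: 0.0
```

View pics/c.png

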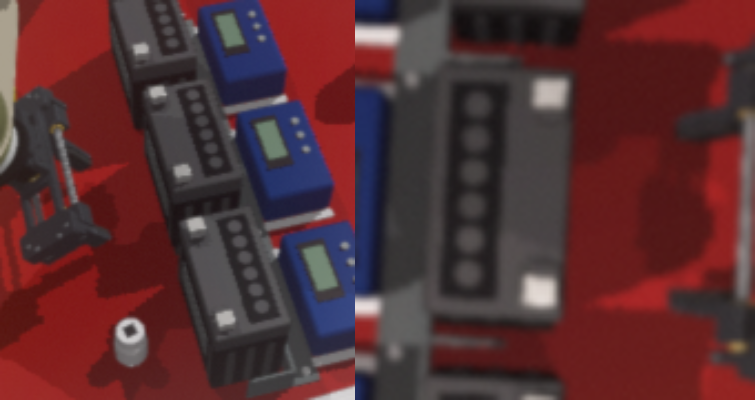

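The battery sits in the bay against the rail, the fingers are clear, and nothing else has moved. Lid corners in the right panel are about (443,65), (575,72), (562,322) and (428,315). A quick numeric check follows.

```bash
python3 - <<'E'
from h import *
c=np.load("top1.npy",allow_pickle=True).item()
b=fit([ray(c,(x-355+.5)/4-.5+285,(y+.5)/4-.5+150,120) for x,y in [(443,65),(575,72),(562,322),(428,315)]])
d=b[0]-[632.7,124.5]; a=1.527; print(b, "along",d@[np.cos(a),np.sin(a)],"across",d@[-np.sin(a),np.cos(a)])
c0=np.load("top0.npy",allow_pickle=True).item()["frame"]; 
dif=cv2.absdiff(c0,c["frame"]).max(2); print("change stored_b,socket,stored_a:",[dif[r].mean() for r in (np.s_[92:150,308:345],np.s_[120:142,362:380],np.s_[245:308,298:335])])
E
```

```text
(array([630.74808518, 123.35449079]), np.float64(70.9754890098563), np.float64(133.84583972746876), np.float64(1.5314065653201365), np.float64(4.670742253474856)) along -1.2298701487743027 across 1.8998900601746491
change stored_b,socket,stored_a: [np.float64(1.6416589002795898), np.float64(10.679292929292929), np.float64(8.61990561990562)]
```

```bash
python3 -m jog '[[[0,-10,15],[0,0,0],88],[[0,-10,15],[0,0,0],88],[[0,0,20],[0,0,0],88],[[0,0,20],[0,0,0],88],[[0,0,20],[0,0,0],88],[[0,0,0],[0,0,0],88],[[0,0,0],[0,0,0],88]]'
```

```text
time_s: 10.15
eef_pos: [627.7, -0.1, 116.1]
ee_rot: [-1.918, -1.836, -0.603]
force: [-0.0, 0.1, -0.8]
gripper_width: 87.9
finger_force: 0.0
```

The battery is about 1 mm off along the bay, 2 mm across and square, which is within tolerance. The small image differences at the socket and stored batteries fit the arm's moving shadow. I'm handing in.

```bash
python3 -c "from cell import finish_job; print(finish_job())"
```

```text
the job is handed in; nothing more can be done
None
```

I pushed the battery low and squarely into the free middle bay until it met the stop rail, backed the arm away, and handed the job in at about 10 s; my last camera check put it roughly 1 mm off home along the bay and 2 mm across, but I got no verdict back.

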